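# Open the orange pencil box

### The arm

A 6-joint arm with a two-finger parallel gripper is mounted at the origin on the work surface. World frame = base frame: x ahead of the robot, y to its left, z up, the work surface at z = 0. Lengths are in m, angles in degrees, forces in N, time in s.
With the tool pointing down it reaches from about 0.3 to 0.75 m from the base axis. Payload 8.5 kg.
Tool frame: the origin (TCP) lies at the very end of the fingers, on their centre line; the grasp point (between the pads) lies 19 mm behind it; z points along the fingers, y is the direction in which the jaws open and shut (so a half turn about z gives the same grasp; the last joint's range is limited). The gripper opens to 88 mm and grips with 3 to 60 N. Pads are 18 mm wide; open, the fingers measure 123 mm over their backs; the gripper's body (75 mm by 187 mm) begins 45 mm behind the grasp point.
Start: joints at [-77.424, 21.807, 74.336, -0, 83.858, -12.336], TCP at [0.232, -0.499, 0.239] pointing down, gripper open.
Joint ranges: [-178.18, 178.18], [-50.72, 133.34], [12.68, 142.11], [-81.47, 261.47], [9.98, 163.14], [-165.26, 165.26]. Speed limits (degrees/s): [136.94, 136.94, 180, 180, 180, 180].

### API

Orientations are given as [roll, pitch, yaw] about the fixed x, y, z axes, in that order (R = Rz(yaw) Ry(pitch) Rx(roll)).
In Python, from plant import read_state, read_camera, camera_params, finish_job, search_frame, mark_of gives the robot as it stands.
- The arm moves only by the tool arm_command, never from a script. Its arguments are lists of equal length, an entry for each row: "grip": the opening in per cent of the stroke, from 0 (shut) to 100 (fully open); "offset": the shift along the world's x, y, z in cm, a list of three; "turn": the turn about the world's z in degrees. A call has 1 to 5 rows; each row is the pose to reach, as a shift and turn from the pose commanded when the call began; what a row does not reach only later rows make up. A row lasts 1/8 s, in which the tool goes at most 62.5 mm and 10.7 degrees, less where a joint would pass 70% of its speed; a pose out of reach is approached as far as the arm can. A call with a gripper value outside its range is refused whole. The fingers move at their own pace and stop on an object; "squeeze" is the grip in N (left out, the last holds). Time passes only in rows, so rows that repeat a pose let the fingers close. It gives the time, the measured TCP pose, the force and the opening at its end, in the units of the state.
- read_state(): the state, without advancing time (a new reading comes with each control period).
- read_camera(name): name is "side" or "top"; returns the picture (420x560x3 uint8, blue, green, red); there is no depth.
- camera_params(name): a dict with "fx", "fy", "cx", "cy" (pixels), "k1" (the pictures are not rectified: a ray, as slopes to the right and down, at radius r is drawn at 1 + k1 r^2 times it, then the intrinsics apply), "world_to_cam" (4x4, takes a point from world to camera coordinates). Camera axes: x right, y up, looking along -z (the intrinsics and any distortion apply to the point x, -y, -z); pixel columns grow to the right and rows downward; lengths in m; the calibration is good to about 2 mm. A picture is of the moment at which its call begins. camera_params takes no time and is no camera call.
- finish_job(): hands the job in, once; it reports no verdict.
Trained networks look in the newest picture that a camera, given by its name, has taken for a name from the list of things; names that differ only in an ending like _2 or _b are one class to them, and where a whole thing is asked for, a point or a joint stands for the part that bears it (a point fixed in the world has none). Each returns a list of dicts, best first, with "score" (0 to 1); they miss things now and then, are a little off and sometimes report something else, mostly with a low value. They report only what shows in the picture. A call takes as long as a camera call. They do not tell look-alikes from the thing itself.
- search_frame(camera, label): "point" ([x, y, z] in m, in the coordinates of the camera as it stood for that picture, good to about 4 mm: the middle of the surface that is visible of it).
- mark_of(camera, label): "point" ([x, y, z] in m, in the coordinates of the camera as it stood for that picture, good to about 4 mm: a listed point, or the origin of a listed thing).
The state is a dict: "clock": time; "q": joint angles; "dq": joint speeds; "joint_efforts": joint torques, N m; "tcp_pos": TCP position; "orientation": TCP orientation; "contact_force": force on the tool from outside, world axes, zero at the start; "wrist_torque": the same for the moment, N m; "width": finger opening in m.
Only numpy, scipy, OpenCV 4.12 (cv2) and the standard library are available. Lean on these libraries where they do the work, as an engineer would, in place of code of your own. Each camera call takes 0.05 s, during which the arm holds its last target.

### The job

Open the wooden pencil box that has the orange lid: take the lid by its upright handle, lift it over the lip at the end of the box, slide it out along its grooves, and lay it down flat, handle up, on the green cutting mat. Set it down rather than dropping it, and leave the box with the blue lid closed.

Things in the scene. Friction and masses are not known exactly. Their poses are not given: they have to be found in the camera images.
- orange_handle (a point): Grip point: centre of the orange lid's handle, an upright fin 12 mm thick (x), 46 wide (y), 44 tall. It is 22 mm above the lid's upper face, 28 above its underside. The lid is a loose plate 130 (x) x 90 (y) x 6 mm, 120 g; the handle stands 15 mm from its middle towards -x, the lip's side. Closed, it lies along the box's axes on ledges 45 mm above the table, with 3-4 mm play all round.
- orange_box: Wooden box under the orange lid, fixed, 150 (x) x 110 (y) x 71 mm high; origin under its centre. At the -x end, roughly facing the robot, a pale lip 6 mm high stops the lid; +x end closed. Roofed side grooves (to 30 mm short of the lip end) let it rise 15 mm. Lift it level by 10 mm (7 to 14), draw it along -x; clear after 110 mm. The handle stands between the roofs, 72 mm apart, tops at 71 mm.
- mat: Green cutting mat with a pale grid, fixed flat on the table, 220 mm (x) by 160 mm (y) by 3 mm thick; origin under its centre, on the table. Its upper face is 3 mm above the table.
- blue_handle (a point): Centre of the handle of the blue lid of the other pencil box, alike in every way but for the colour of the lid. A bystander: leave it closed.
Things that resemble listed ones, but are neither listed nor needed, are in the scene too. What is meant by the part that bears orange_handle is not pink or yellow, and is the larger of those in its own colour.

How it is judged:
By the outcome, as a careful person would: the job done as asked, in the order asked, and still so for the second after the job is handed in, with the robot touching nothing.
It also fails if it takes over 48 s, if anything falls off the work surface, if the arm or the gripper's body presses on something with over 40 N, if the wrist force passes 120 N, or if a joint passes its speed limit or range.

## Working session

There is one attempt and no reset: what is moved stays moved. The work goes in short steps, Python scripts to look and compute and a tool call to move; the robot and the scene stay as the last step left them, time stands still between calls to the robot, and variables do not carry over. Pictures are saved under pics/ and viewed, and the job is handed in when it is done.

Besides the shell and the picture viewer there is one more tool, called as name([rows], argument=value, ...), one row to a line, values as JSON. arm_command: Moves the arm, as the interface text tells. Its arguments: {"type":"object","properties":{"grip":{"type":"array","items":{"type":"number"}},"offset":{"type":"array","items":{"type":"array","items":{"type":"number"}}},"turn":{"type":"array","items":{"type":"number"}},"squeeze":{"type":"number"}},"required":["grip","offset","turn"]}

```bash
mkdir -p pics; cat > h.py <<'E'
import numpy as np, cv2
from plant import *
def c2w(cam,p):
    M=np.linalg.inv(np.array(camera_params(cam)["world_to_cam"])); return (M@np.r_[p,1])[:3]
def proj(cam,P):
    c=camera_params(cam); q=(np.array(c["world_to_cam"])@np.r_[P,1])[:3]
    s=np.array([q[0],-q[1]])/-q[2]; s=s*(1+c["k1"]*(s@s)); return s*[c["fx"],c["fy"]]+[c["cx"],c["cy"]]
def unproj(cam,uv,z):
    c=camera_params(cam); d=(np.array(uv)-[c["cx"],c["cy"]])/[c["fx"],c["fy"]]
    s=d.copy()
    for _ in range(30): s=d/(1+c["k1"]*(s@s))
    M=np.linalg.inv(np.array(c["world_to_cam"])); r=M[:3,:3]@np.array([s[0],-s[1],-1]); o=M[:3,3]
    return o+r*(z-o[2])/r[2]
E
python3 - <<'E'
from h import *
for cam in ["side","top"]:
    im=read_camera(cam); cv2.imwrite(f"pics/{cam}0.png",im)
    for l in ["orange_handle","orange_box","mat","blue_handle"]:
        for r in mark_of(cam,l): 
            w=c2w(cam,r["point"]); print(cam,l,round(r["score"],2),w.round(3),proj(cam,w).round())
print(read_state())
E
```

```text
side orange_handle 0.84 [0.399 0.172 0.022] [313. 291.]
side orange_handle 0.79 [0.558 0.025 0.072] [253. 219.]
side orange_handle 0.73 [0.493 0.305 0.023] [256. 338.]
side orange_handle 0.58 [ 0.335 -0.178  0.025] [351. 193.]
side orange_box 0.82 [0.57  0.028 0.001] [249. 241.]
side mat 0.69 [ 0.594 -0.233 -0.003] [261. 179.]
side blue_handle 0.76 [0.648 0.244 0.073] [185. 285.]
top orange_handle 0.78 [0.399 0.172 0.025] [197. 272.]
top orange_handle 0.76 [0.489 0.297 0.023] [137. 228.]
top orange_handle 0.64 [0.56  0.022 0.074] [271. 187.]
top orange_handle 0.61 [ 0.337 -0.181  0.027] [374. 302.]
top mat 0.89 [ 0.594 -0.238  0.002] [394. 180.]
top blue_handle 0.75 [0.65  0.247 0.073] [159. 145.]
{'clock': 0.5, 'q': array([-7.74243146e+01,  2.18078690e+01,  7.43381020e+01,  4.17939631e-04,
        8.38570650e+01, -1.23358337e+01]), 'dq': array([ 0.13923522, -0.02761071,  0.05521313,  0.05791266, -0.02689663,
       -0.0076492 ]), 'joint_efforts': array([-8.25431216e-04, -4.37521040e+01, -2.24608272e+01,  7.13792956e-02,
        3.16332676e-02, -2.76768901e-05]), 'tcp_pos': array([ 0.23166287, -0.49880011,  0.23872305]), 'orientation': array([-1.79997123e+02, -1.05457255e-03,  2.49114744e+01]), 'contact_force': array([-1.14387852,  0.21161692,  0.15480626]), 'wrist_torque': array([-0.03218861,  0.00352294, -0.02691811]), 'width': 0.08800648632262094}
```

View pics/side0.png

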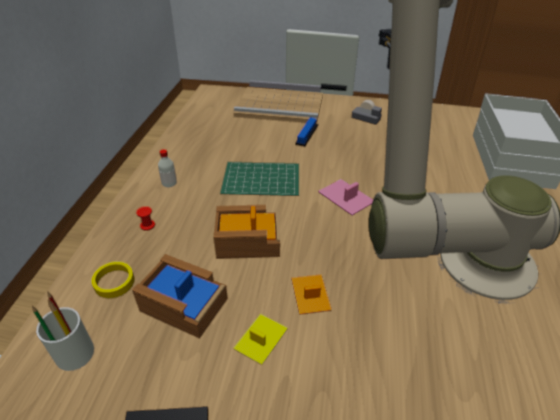

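View pics/top0.png

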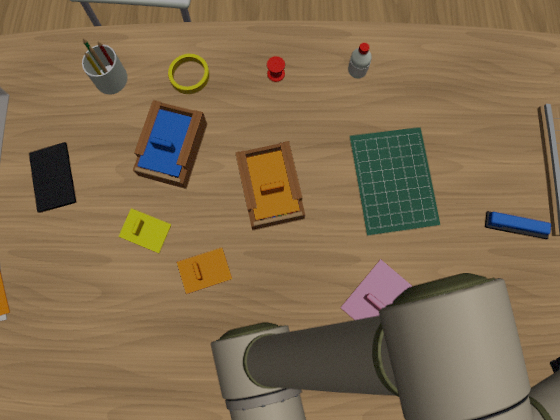

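The side view shows the orange-lidded box at about (247,230), the mat at (262,178) and the loose orange decoy at (311,293). In the top view the box is at about (270,187) and the mat at (394,181). Next I measure the yaws from the corners.

```bash
python3 - <<'E'
from h import *
im=cv2.imread("pics/top0.png")
c=im[125:245,220:450]; cv2.imwrite("pics/crop_top.png",cv2.resize(c,None,fx=3.4,fy=3.4,interpolation=cv2.INTER_CUBIC))
s=cv2.imread("pics/side0.png")[190:265,200:295]; cv2.imwrite("pics/crop_side.png",cv2.resize(s,None,fx=7,fy=7,interpolation=cv2.INTER_CUBIC))
hsv=cv2.cvtColor(im,cv2.COLOR_BGR2HSV)
for n,lo,hi,z in [("mat",(65,60,30),(95,255,255),.003),("orange",(10,190,150),(22,255,255),.051)]:
    m=cv2.inRange(hsv,lo,hi); k,L,st,ce=cv2.connectedComponentsWithStats(m)
    for i in range(1,k):
        if st[i,4]>300:
            pts=np.argwhere(L==i)[:,::-1].astype(np.float32)
            W=np.array([unproj("top",p,z)[:2] for p in pts],np.float32)
            r=cv2.minAreaRect(W*1000); print(n,st[i],r)
E
```

```text
Traceback (most recent call last):
  File "h.py", line 9, in unproj
    c=camera_params(cam); d=(np.array(uv)-[c["cx"],c["cy"]])/[c["fx"],c["fy"]]
ValueError: time passes only in moves, steps and waits
```

View pics/crop_top.png

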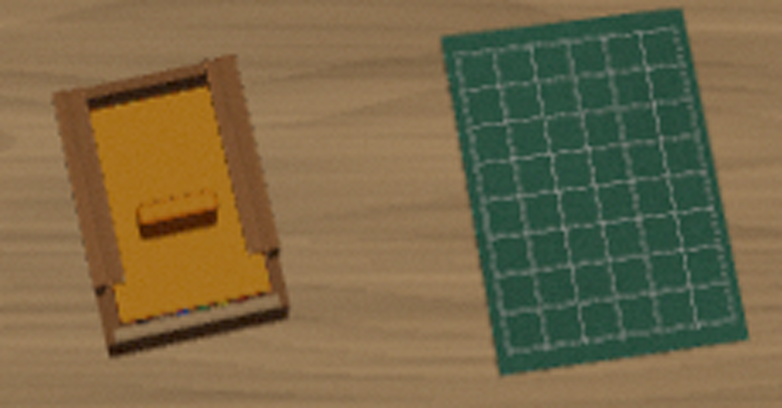

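View pics/crop_side.png

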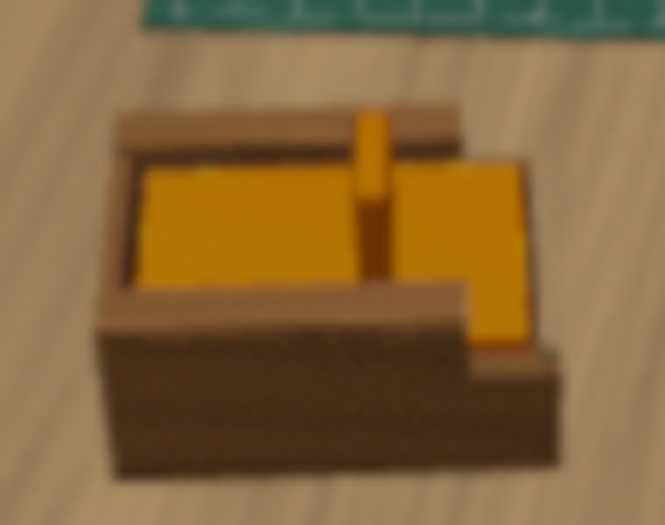

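```bash
python3 - <<'E'
import re
s=open('h.py').read().replace("from plant import *","from plant import *\nimport functools\ncamera_params=functools.lru_cache(None)(camera_params)\n")
open('h.py','w').write(s)
E
python3 - <<'E'
from h import *
g=lambda a,b,z: unproj("top",(220+a/3.4,125+b/3.4),z)
A=g(55,93,.071);B=g(235,57,.071);C=g(112,352,.045);D=g(288,315,.045)
for P in(A,B,C,D):print(P.round(4))
print("center",(A+B+C+D)/4)
a=lambda v:np.degrees(np.arctan2(v[1],v[0]))
print(a(A-C),a(B-D),a(A-B)-90,a(C-D)-90)
h1=g(138,204,.095);h2=g(217,193,.095);print("h",h1,h2,a(h1-h2)-90)
# lid edges inside (left groove)
M=[g(443,37,.003),g(683,9,.003),g(747,338,.003),g(500,376,.003)]
print("mat",np.mean(M,0),a(M[0]-M[3]),a(M[1]-M[2]),a(M[0]-M[1])-90,a(M[3]-M[2])-90)
for p in ((253,207),):print("side handle top",unproj("side",p,.095))
E
```

```text
[0.6329 0.0917 0.071 ]
[ 0.6548 -0.0139  0.071 ]
[0.4834 0.0584 0.045 ]
[ 0.505  -0.0444  0.045 ]
center [0.5690507  0.02297241 0.058     ]
12.555764989078236 11.485205181409153 11.68950514414145 11.868119953258216
h [0.55941886 0.04196793 0.095     ] [ 0.56569401 -0.00260189  0.095     ] 8.014201261132072
mat [ 0.59427092 -0.23973098  0.003     ] 7.3531472493904575 7.237772178469573 7.595262936289259 8.24590205599769
side handle top [0.56114915 0.00983259 0.095     ]
```

Box yaw is about 12° and mat yaw about 7.5°. The handle is at about (0.559, 0.022, 0.073), so the jaws need a tool yaw of 102°. I move above it first.

arm_command([
  [3.2,5.2,0],
  [6.4,10.4,0],
  [9.6,15.6,0],
  [12.8,20.8,0],
  [16,26,0],
], grip=[100,100,100,100,100], turn=[7.7,15.4,23.1,30.8,38.5], squeeze=25)

```text
clock: 1.12
tcp_pos: [0.3924, -0.2371, 0.239]
orientation: [180.0, 0.0, 63.6]
contact_force: [0.1, -0.2, -0.5]
width: 0.0883
```

arm_command([
  [3.2,5.2,0],
  [6.4,10.4,-1],
  [9.6,15.6,-2],
  [12.8,20.8,-4],
  [16.7,26.1,-6],
], grip=[100,100,100,100,100], turn=[7.7,15.4,23.1,30.8,38.6])

```text
clock: 1.75
tcp_pos: [0.555, 0.0179, 0.1807]
orientation: [180.0, 0.0, 102.3]
contact_force: [0.9, -1.7, 0.7]
width: 0.0884
```

arm_command([
  [0,0,0],
  [0,0,0],
], grip=[100,100], turn=[0,0])

```text
clock: 2.0
tcp_pos: [0.554, 0.0158, 0.1812]
orientation: [-180.0, 0.0, 102.0]
contact_force: [0.2, 0.8, -0.1]
width: 0.0881
```

```bash
python3 - <<'E'
from h import *
for cam in ["side","top"]:
    im=read_camera(cam); cv2.imwrite(f"pics/{cam}1.png",im)
    for r in mark_of(cam,"orange_handle"): print(cam,round(r["score"],2),c2w(cam,r["point"]).round(3))
a=cv2.resize(cv2.imread("pics/side1.png")[120:280,160:340],None,fx=4,fy=3.5); cv2.imwrite("pics/side1c.png",a)
s=read_state();print(s["clock"],s["tcp_pos"],s["orientation"])
E
```

```text
side 0.97 [0.49  0.305 0.02 ]
side 0.93 [ 0.334 -0.18   0.023]
side 0.83 [0.557 0.024 0.072]
side 0.65 [0.402 0.175 0.021]
top 0.81 [ 0.332 -0.179  0.028]
top 0.58 [0.488 0.299 0.023]
top 0.48 [0.398 0.172 0.025]
2.2 [0.55391739 0.01490166 0.18171469] [1.79952776e+02 2.64466033e-02 1.01892185e+02]
```

View pics/side1c.png

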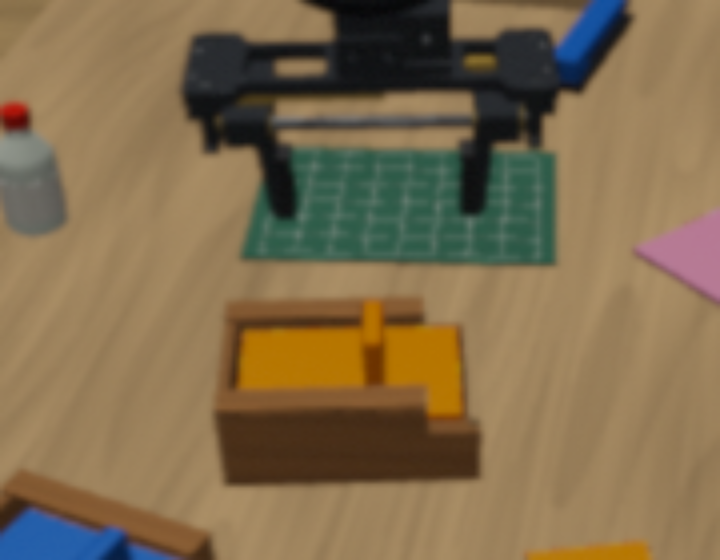

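View pics/top1.png

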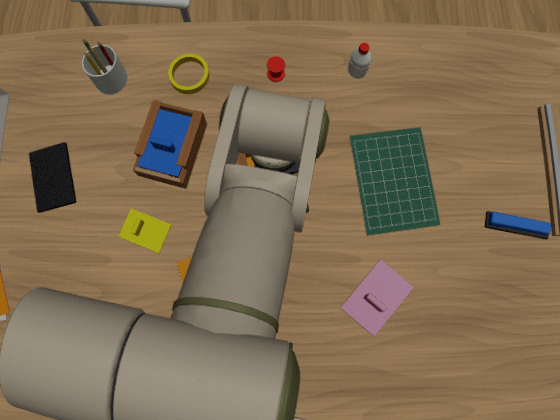

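The gripper hangs above the box; the row cap left it about 5 mm short in x and 8 mm short in y. I correct that while descending to TCP z of about 0.060.

arm_command([
  [0.4,0.8,-4],
  [0.4,0.8,-8],
  [0.4,0.8,-11],
  [0.4,0.8,-12],
  [0.4,0.8,-12],
], grip=[100,100,100,100,100], turn=[0,0,0,0,0])

```text
clock: 2.82
tcp_pos: [0.5583, 0.0235, 0.0615]
orientation: [180.0, 0.0, 102.0]
contact_force: [-0.1, 0.5, 0.3]
width: 0.0878
```

```bash
python3 - <<'E'
from h import *
im=read_camera("side"); a=cv2.resize(im[150:270,190:310],None,fx=5,fy=5,interpolation=cv2.INTER_CUBIC); cv2.imwrite("pics/side2c.png",a)
s=read_state();print(s["clock"],s["tcp_pos"],s["orientation"],s["contact_force"])
E
```

```text
2.875 [0.55866406 0.02361126 0.06214958] [1.79910992e+02 3.37798989e-02 1.01979144e+02] [ 0.46924493 -0.28143149 -0.24960683]
```

View pics/side2c.png

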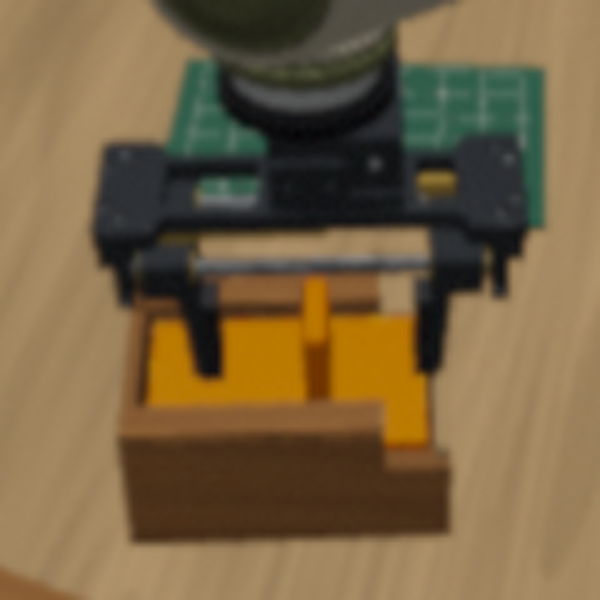

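The fin at crop (315,325) is centred between the fingers at (207,330) and (430,325). I close the gripper.

arm_command([
  [0,0,-0.2],
  [0,0,-0.2],
  [0,0,-0.2],
  [0,0,-0.2],
  [0,0,-0.2],
], grip=[0,0,0,0,0], turn=[0,0,0,0,0], squeeze=35)

```text
clock: 3.5
tcp_pos: [0.5582, 0.024, 0.0592]
orientation: [180.0, 0.0, 102.0]
contact_force: [0.0, 0.3, -0.6]
width: 0.0402
```

arm_command([
  [0,0,0],
  [0,0,0],
  [0,0,0],
  [0,0,0],
  [0,0,0],
], grip=[0,0,0,0,0], turn=[0,0,0,0,0])

```text
clock: 4.12
tcp_pos: [0.5581, 0.024, 0.0591]
orientation: [180.0, -0.0, 102.0]
contact_force: [-0.7, -0.5, -0.5]
width: 0.0112
```

arm_command([
  [0,0,0],
  [0,0,0.3],
  [0,0,0.6],
  [0,0,1.0],
  [0,0,1.0],
], grip=[0,0,0,0,0], turn=[0,0,0,0,0])

```text
clock: 4.75
tcp_pos: [0.5583, 0.024, 0.0695]
orientation: [180.0, 0.0, 102.0]
contact_force: [0.4, 0.6, -1.2]
width: 0.0119
```

```bash
python3 - <<'E'
from h import *
im=read_camera("side"); a=cv2.resize(im[150:270,190:310],None,fx=5,fy=5,interpolation=cv2.INTER_CUBIC); cv2.imwrite("pics/side3c.png",a)
s=read_state();print(s["clock"],s["tcp_pos"],s["orientation"],s["contact_force"],s["wrist_torque"],s["width"])
E
```

```text
4.8 [0.55818197 0.02399888 0.06925526] [1.79982555e+02 6.67777481e-03 1.02011135e+02] [ 0.18351602 -0.74253586 -1.90763525] [ 0.00109438 -0.07865643 -0.03523941] 0.011466121788257217
```

View pics/side3c.png

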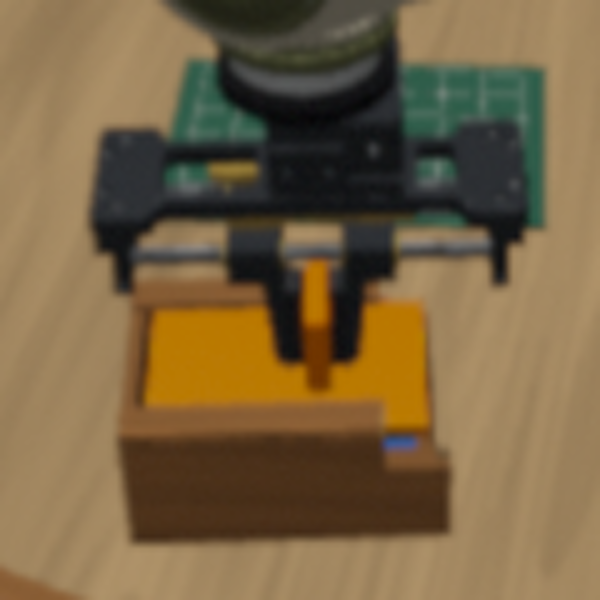

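The lid is lifted and level, with the lid edge at crop (428,430) above the lip and contents showing below. I draw it out along the box's -x.

arm_command([
  [-0.8,-0.17,0],
  [-1.8,-0.38,0],
  [-2.8,-0.6,0],
  [-3.8,-0.81,0],
  [-4.8,-1.02,0],
], grip=[0,0,0,0,0], turn=[0,0,0,0,0])

```text
clock: 5.42
tcp_pos: [0.5094, 0.0137, 0.0691]
orientation: [-180.0, -0.0, 102.0]
contact_force: [-1.1, 0.2, -1.7]
width: 0.0117
```

arm_command([
  [-1.3,-0.28,0],
  [-2.6,-0.55,0],
  [-3.9,-0.83,0],
  [-5.2,-1.1,0],
  [-5.2,-1.1,0],
], grip=[0,0,0,0,0], turn=[0,0,0,0,0])

```text
clock: 6.05
tcp_pos: [0.4573, 0.0027, 0.0692]
orientation: [-180.0, -0.0, 102.0]
contact_force: [1.0, -0.4, -0.7]
width: 0.0118
```

arm_command([
  [-1,-0.21,0],
  [-2,-0.42,0],
  [-2.4,-0.51,0],
  [-2.4,-0.51,0],
], grip=[0,0,0,0], turn=[0,0,0,0])

```text
clock: 6.55
tcp_pos: [0.434, -0.0024, 0.0691]
orientation: [180.0, 0.0, 102.0]
contact_force: [-0.4, -0.0, -1.6]
width: 0.0116
```

```bash
python3 - <<'E'
from h import *
im=read_camera("side"); a=cv2.resize(im[150:290,190:350],None,fx=4.5,fy=4,interpolation=cv2.INTER_CUBIC); cv2.imwrite("pics/side4c.png",a)
s=read_state();print(s["clock"],s["tcp_pos"],s["orientation"],s["contact_force"],s["wrist_torque"],s["width"])
E
```

```text
6.6 [ 0.43429794 -0.00239162  0.06915421] [1.79979934e+02 7.95544237e-03 1.01999033e+02] [ 1.06826013  0.61700316 -1.28615109] [ 0.05179602 -0.12148603 -0.01822867] 0.011653397595583679
```

View pics/side4c.png

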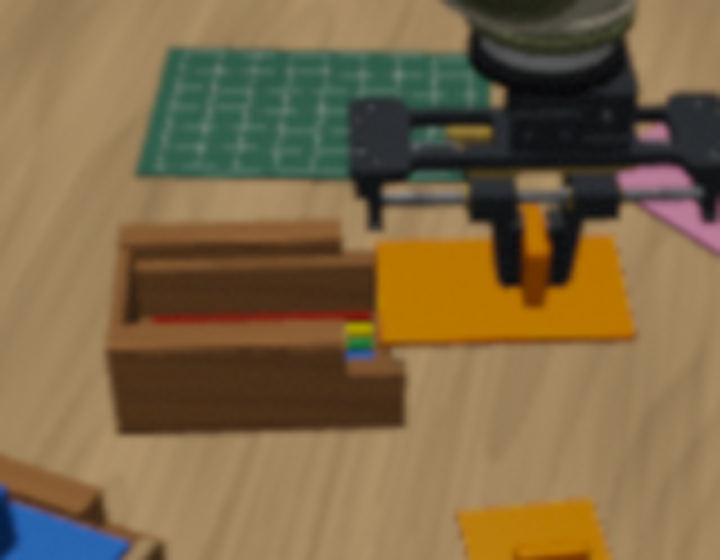

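The lid is clear of the box, level in the grip. I raise it, then carry it to the mat.

arm_command([
  [0,0,1.5],
  [0,0,4],
  [0,0,6.5],
  [1,-1.5,8],
  [3,-5,8],
], grip=[0,0,0,0,0], turn=[0,0,0,0,0])

```text
clock: 7.22
tcp_pos: [0.4648, -0.0522, 0.1504]
orientation: [179.9, 0.1, 102.1]
contact_force: [0.6, -0.1, -1.3]
width: 0.0121
```

arm_command([
  [2.5,-4,0],
  [5,-8,0],
  [7.5,-12.5,0],
  [10,-16.5,0],
  [11.2,-18.5,0],
], grip=[0,0,0,0,0], turn=[-1,-2,-3,-4,-4.5])

```text
clock: 7.85
tcp_pos: [0.5771, -0.2394, 0.1484]
orientation: [-180.0, 0.0, 97.4]
contact_force: [-0.4, 0.2, -1.1]
width: 0.0119
```

arm_command([
  [0.3,-0.4,-2],
  [0.3,-0.4,-4.5],
  [0.3,-0.4,-7],
  [0.3,-0.4,-9],
  [0.3,-0.4,-9],
], grip=[0,0,0,0,0], turn=[0,0,0,0,0])

```text
clock: 8.48
tcp_pos: [0.5786, -0.2409, 0.0576]
orientation: [-179.9, -0.1, 97.5]
contact_force: [0.2, 0.4, -1.8]
width: 0.0117
```

```bash
python3 - <<'E'
from h import *
im=read_camera("side"); a=cv2.resize(im[100:240,180:340],None,fx=4.5,fy=4,interpolation=cv2.INTER_CUBIC); cv2.imwrite("pics/side5c.png",a)
im=read_camera("top"); cv2.imwrite("pics/top5.png",im)
s=read_state();print(s["clock"],s["tcp_pos"],s["orientation"],s["contact_force"],s["wrist_torque"],s["width"])
E
```

```text
8.575 [ 0.57952849 -0.24144357  0.05962183] [1.79968956e+02 2.59099685e-02 9.75192140e+01] [ 0.35904294 -0.09125069 -0.8601418 ] [-0.0211113  -0.05760276  0.05360981] 0.011470999415770117
```

View pics/side5c.png

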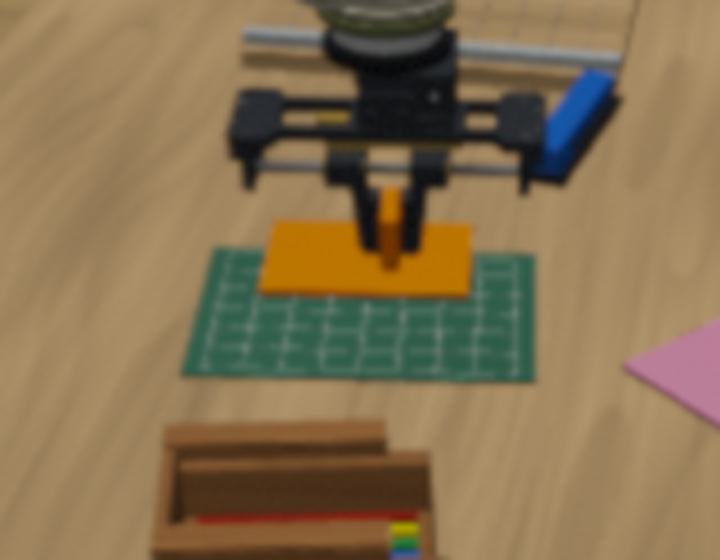

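View pics/top5.png

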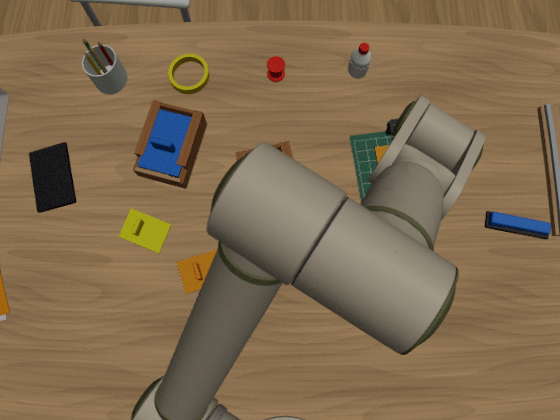

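The lid is level over the mat. I lower it gently.

arm_command([
  [0,0,-1.5],
  [0,0,-2.8],
  [0,0,-3.5],
  [0,0,-3.8],
  [0,0,-3.8],
], grip=[0,0,0,0,0], turn=[0,0,0,0,0])

```text
clock: 9.2
tcp_pos: [0.5792, -0.2413, 0.021]
orientation: [-180.0, -0.0, 97.5]
contact_force: [0.4, 0.1, -1.8]
width: 0.0116
```

arm_command([
  [0,0,-0.1],
  [0,0,-0.2],
  [0,0,-0.2],
], grip=[0,0,0], turn=[0,0,0])

```text
clock: 9.57
tcp_pos: [0.5791, -0.2413, 0.0191]
orientation: [180.0, 0.0, 97.5]
contact_force: [-0.5, -0.4, -1.6]
width: 0.0119
```

arm_command([
  [0,0,-0.1],
  [0,0,-0.1],
  [0,0,-0.1],
], grip=[0,0,0], turn=[0,0,0])

```text
clock: 9.95
tcp_pos: [0.5791, -0.2413, 0.0181]
orientation: [180.0, -0.0, 97.5]
contact_force: [-0.6, -0.8, -1.9]
width: 0.0118
```

arm_command([
  [0,0,-0.1],
  [0,0,-0.1],
  [0,0,-0.1],
], grip=[0,0,0], turn=[0,0,0])

```text
clock: 10.32
tcp_pos: [0.5792, -0.2413, 0.0171]
orientation: [180.0, 0.0, 97.5]
contact_force: [0.4, -0.3, -1.0]
width: 0.0117
```

arm_command([
  [0,0,-0.1],
  [0,0,-0.1],
  [0,0,-0.1],
], grip=[0,0,0], turn=[0,0,0])

```text
clock: 10.7
tcp_pos: [0.5792, -0.2413, 0.0171]
orientation: [180.0, 0.0, 97.5]
contact_force: [-2.8, 1.7, 6.9]
width: 0.0119
```

```bash
python3 - <<'E'
from h import *
im=read_camera("side"); a=cv2.resize(im[130:220,200:320],None,fx=6,fy=6,interpolation=cv2.INTER_CUBIC); cv2.imwrite("pics/side6c.png",a)
s=read_state();print(s["clock"],s["tcp_pos"],s["orientation"],s["contact_force"],s["wrist_torque"],s["width"])
E
```

```text
10.75 [ 0.57918892 -0.24132349  0.01706482] [1.79976340e+02 2.96055094e-02 9.75213231e+01] [-2.09230576  1.6839684   7.58400519] [0.1710811  0.38825924 0.01215603] 0.011895239801817219
```

View pics/side6c.png

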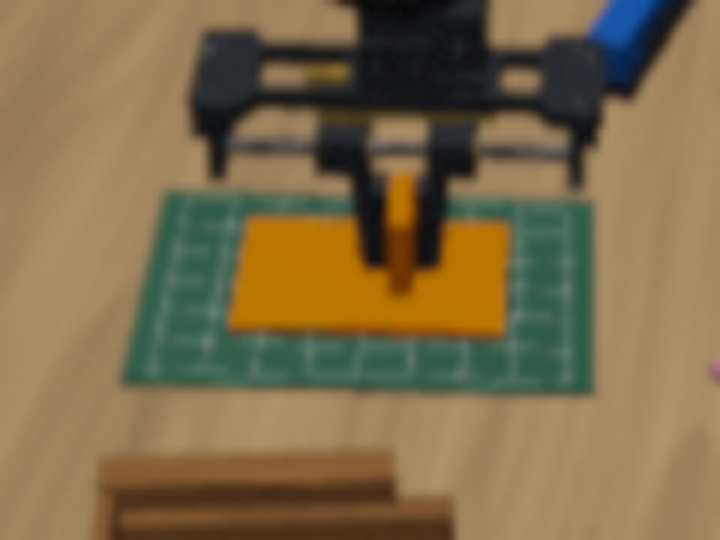

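The lid rests on the mat, centred, with about 8 N of contact force. I open and withdraw straight up.

arm_command([
  [0,0,0],
  [0,0,0],
  [0,0,0],
  [0,0,0],
  [0,0,0],
], grip=[20,40,60,60,60], turn=[0,0,0,0,0])

```text
clock: 11.38
tcp_pos: [0.5791, -0.2413, 0.016]
orientation: [-180.0, -0.0, 97.5]
contact_force: [0.3, -0.5, -0.3]
width: 0.0527
```

arm_command([
  [0,0,1],
  [0,0,4],
  [0,0,8],
  [0,0,12],
  [0,0,15],
], grip=[60,60,60,60,60], turn=[0,0,0,0,0])

```text
clock: 12.0
tcp_pos: [0.5793, -0.2413, 0.1688]
orientation: [179.9, 0.1, 97.5]
contact_force: [-0.5, -0.7, -0.2]
width: 0.053
```

arm_command([
  [-4,-3,0],
  [-8,-6,0],
  [-12,-9,0],
  [-16,-12,0],
  [-18,-14,0],
], grip=[60,60,60,60,60], turn=[-5,-10,-15,-20,-25])

```text
clock: 12.62
tcp_pos: [0.3974, -0.3825, 0.167]
orientation: [180.0, 0.0, 72.3]
contact_force: [0.9, 0.5, 0.3]
width: 0.053
```

```bash
python3 - <<'E'
from h import *
for cam in ["side","top"]:
    im=read_camera(cam); cv2.imwrite(f"pics/{cam}7.png",im)
    for l in ["orange_handle","blue_handle"]:
        for r in mark_of(cam,l): print(cam,l,round(r["score"],2),c2w(cam,r["point"]).round(3))
s=read_state();print(s["clock"],s["tcp_pos"],s["contact_force"],s["width"])
E
```

```text
side orange_handle 0.64 [ 0.336 -0.182  0.024]
side orange_handle 0.62 [0.492 0.303 0.018]
side orange_handle 0.61 [0.399 0.173 0.021]
side blue_handle 0.68 [0.646 0.241 0.074]
top orange_handle 0.82 [ 0.584 -0.244  0.032]
top orange_handle 0.72 [0.49  0.296 0.023]
top orange_handle 0.69 [0.398 0.172 0.029]
top blue_handle 0.96 [0.65  0.244 0.071]
12.925 [ 0.39986657 -0.38053737  0.16634443] [ 0.36751551 -0.34641283  0.103508  ] 0.052931140291390136
```

View pics/side7.png

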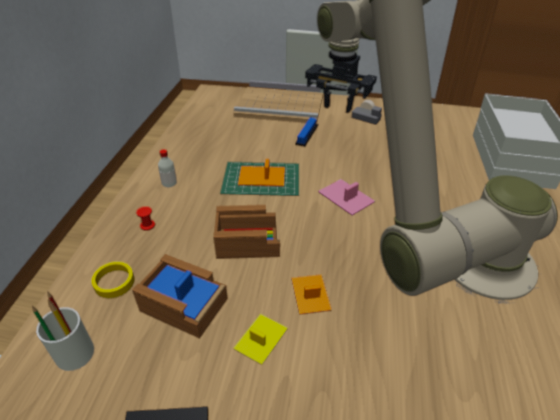

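View pics/top7.png

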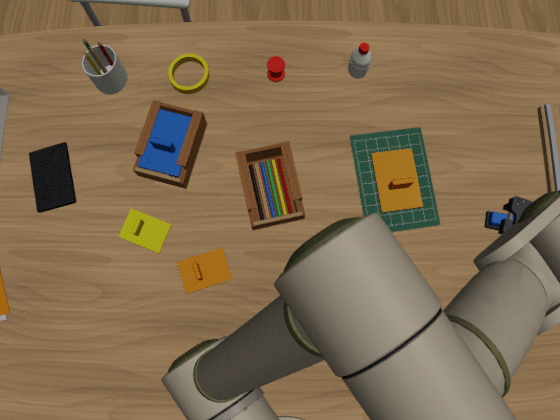

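The orange lid lies flat and centred on the mat, handle up (top view, about (398,180)). The box at (270,187) is open, and the blue lid at (168,143) is still closed.

```bash
python3 -c "
from plant import *
print(finish_job())"
```

```text
the job is handed in; nothing more can be done
None
```

The orange-lidded box is open, and its lid lies flat, handle up, in the middle of the green mat. I took the lid by its handle, lifted it level by 10 mm and slid it about 127 mm out along the grooves. I then lowered it to light contact, about 8 N, before letting go. The job was handed in at about 13 s.

**Last checks:**
- Both pictures show the lid wholly on the mat and the box open.
- The blue lid is still closed, and nothing else was seen to have moved.
- The top camera put the handle at (0.584, -0.244, 0.032), within about 5 mm of where I aimed it.
- The gripper was clear of everything, with contact force near zero.

**One check that disagreed:** in that last look, the side camera's network did not report the placed lid's handle, though the lid is plain to see in its picture.

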